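# Put the swapped drone arms back into their own cradles

## Task

The left and right arms of the drone have been mixed up, front pair and rear pair alike: each arm lies across the wooden cradle of its mirror image and cannot drop into the recess there. Set every arm right way up and fully down into the recess that has its own outline, using the empty grey pad as a free spot to put an arm down on the way. Do not disturb the dropper bottle that stands among them.

Things in the scene. Friction and masses are not known exactly. Their poses are not given: they have to be found in the camera images.
- front_left_arm: loose dark grey arm, long, 130 mm: knuckle dia 24 x=-46, bend x=28, motor x=56 y=28; motor pod dia 32, 46 high. From above, knuckle near you, it bends left. Beam along x, 18 wide, 28 high. Origin: underside, beam centre line; z up. Grip across y at the origin (beam clear x -20..18), tips 12 mm above underside. Starts level across its mirror twin's cradle, underside 12 mm above bench
- front_right_arm: loose dark grey arm, long, 130 mm: knuckle dia 24 x=-46, bend x=28, motor x=56 y=-28; motor pod dia 32, 46 high. From above, knuckle near you, it bends right. Beam along x, 18 wide, 28 high. Origin: underside, beam centre line; z up. Grip across y at the origin (beam clear x -20..18), tips 12 mm above underside. Starts level across its mirror twin's cradle, underside 12 mm above bench
- rear_left_arm: loose dark grey arm, short, sharp bend, 98 mm: knuckle dia 24 x=-34, bend x=28, motor x=36 y=31; motor pod dia 32, 46 high. From above, knuckle near you, it bends left. Beam along x, 18 wide, 28 high. Origin: underside, beam centre line; z up. Grip across y at the origin (beam clear x -20..18), tips 12 mm above underside. Starts level across its mirror twin's cradle, underside 12 mm above bench
- rear_right_arm: loose dark grey arm, short, sharp bend, 98 mm: knuckle dia 24 x=-34, bend x=28, motor x=36 y=-31; motor pod dia 32, 46 high. From above, knuckle near you, it bends right. Beam along x, 18 wide, 28 high. Origin: underside, beam centre line; z up. Grip across y at the origin (beam clear x -20..18), tips 12 mm above underside. Starts level across its mirror twin's cradle, underside 12 mm above bench
- front_left_cradle: fixed pale wood block (x -73..87, y -27..59 mm, 12 high) with a dark-floored recess of the front left arm's outline, about 5 mm clear round it, bevelled, floor 4 mm above bench. Origin: on the bench, below where the seated arm's origin lies; seated arm's x, y, z match its axes. Keep fingertips above the block top
- front_right_cradle: fixed pale wood block (x -73..87, y -59..27 mm, 12 high) with a dark-floored recess of the front right arm's outline, about 5 mm clear round it, bevelled, floor 4 mm above bench. Origin: on the bench, below where the seated arm's origin lies; seated arm's x, y, z match its axes. Keep fingertips above the block top
- rear_left_cradle: fixed pale wood block (x -61..69, y -27..63 mm, 12 high) with a dark-floored recess of the rear left arm's outline, about 5 mm clear round it, bevelled, floor 4 mm above bench. Origin: on the bench, below where the seated arm's origin lies; seated arm's x, y, z match its axes. Keep fingertips above the block top
- rear_right_cradle: fixed pale wood block (x -61..69, y -63..27 mm, 12 high) with a dark-floored recess of the rear right arm's outline, about 5 mm clear round it, bevelled, floor 4 mm above bench. Origin: on the bench, below where the seated arm's origin lies; seated arm's x, y, z match its axes. Keep fingertips above the block top
- pad: grey bench pad, 170 x 100 x 3 mm, fixed, flat and empty: a free spot where an arm may be put down on the way. Origin at the centre of its underside, x along its length.
- dropper: dropper bottle standing in the middle of the work, loose, white with a black top, dia 39, 80 mm high; origin at the centre of its underside. Not to be disturbed. Carry the arms well over it and over the fixed wire shelf behind it (160 mm high).

How it is judged:
By the outcome, as a careful person would: the job done as asked, in the order asked, and still so for the second after the job is handed in, with the robot touching nothing.
It also fails if it takes over 144 s, if anything falls off the work surface, if the arm or the gripper's body presses on something with over 40 N, if the wrist force passes 120 N, or if a joint passes its speed limit or range.

## Robot

A 6-joint arm with a two-finger parallel gripper is mounted at the origin on a cart in front of the work surface, level with it; the furniture and walls round the work are solid. World frame = base frame: x ahead of the robot, y to its left, z up, the work surface at z = 0. Lengths are in m, angles in rad, forces in N, time in s.
With the tool pointing down it reaches from about 0.3 to 1 m from the base axis. Payload 5.1 kg.
Tool frame: the origin (TCP) lies on the centre line of the jaws, within the pads' length; the fingertips stand robot.tips_ahead ahead of it and the grasp point (between the pads) lies 11 mm behind it (robot.tips_ahead is the distance from the TCP to the fingertips, in m); z points along the fingers, y is the line along which they close (so a half turn about z gives the same grasp; the last joint's range is limited). The gripper opens to 95 mm and grips with 3 to 60 N. Pads are 20 mm wide; open, the fingers measure 119 mm over their backs; the gripper's body (75 mm by 180 mm) begins 59 mm behind the grasp point.
Start: joints at [1.104, 0.124, 1.65, -0, 1.367, -0.083], TCP at [0.243, 0.603, 0.223] pointing down, gripper open.
Joint ranges: [-2.61, 2.61], [-1.02, 2.33], [0.03, 2.71], [-1.35, 4.49], [0.32, 2.68], [-2.91, 2.91]. Speed limits (rad/s): [2.57, 2.57, 3.14, 3.14, 3.14, 3.14].

## Interface

Orientations are given as a rotation vector (axis times angle).
In Python, from plant import robot, eyes, readout gives the robot as it stands (robot), with the cameras (eyes) and the readings (readout). Calls block until the motion is done:
- robot.goto(position, orientation): joint-space move of the TCP to a pose.
- robot.servo_line(position, rate=0.15, ori=None, force_limit=None): straight line of the TCP; ori=None keeps the orientation; rate is the mean speed in m/s. With force_limit (N) it stops when the force on the tool has changed by that much, and returns True; else False.
- robot.move_joints(angles): joint-space move.
- robot.set_gripper(opening, strength=None): finger opening in m; strength is the grip in N (None keeps the last); returns when the fingers have stopped.
- robot.hold(seconds).
- robot.inverse_kinematics(position, orientation): joint angles nearest the present ones, or None.
- eyes.read_camera(name): name is "scene" or "top" or "wrist"; returns the picture (420x560x3 uint8, red, green, blue); there is no depth.
- eyes.camera_params(name): a dict with "camera_matrix" (3x3 intrinsics, pixels), "R" (3x3) and "t" (3): a world point X has camera coordinates R X + t. Camera axes: x right, y down, z forward; pixel columns grow to the right and rows downward; lengths in m; the calibration is good to about 2 mm. A picture is of the moment at which its call begins: read the wrist's pose just before it. camera_params takes no time and is no camera call; for the wrist camera it gives the pose at the moment of the call.
A pose or a line that the arm cannot do raises robot.Unreachable and nothing moves.
- robot.close_job(): hands the job in; it is judged then, once.
Readings, each from a call of its own:
- readout.get_clock(): time.
- readout.get_joint_pos(): joint angles.
- readout.get_joint_velocities(): joint speeds.
- readout.get_joint_efforts(): joint torques, N m.
- readout.get_position(): TCP position.
- readout.get_ee_rot(): TCP orientation.
- readout.get_wrist_force(): force on the tool from outside, world axes, zero at the start.
- readout.get_torque(): the same for the moment, N m.
- readout.get_finger_gap(): finger opening in m.
- readout.get_gripper_force(): force on a finger pad.
Only numpy, scipy, OpenCV 4.12 (cv2) and the standard library are available. Lean on these libraries where they do the work, as an engineer would, in place of code of your own. Each camera call takes 0.05 s, during which the arm holds its last target. There are 200 camera calls.

## Working session

There is one attempt and no reset: what is moved stays moved. The work goes in short steps, each a Python script; the robot and the scene stay as the last script left them, time stands still between calls to the robot, and variables do not carry over. Pictures are saved under pics/ and viewed, at most 14 in all, crops included, and the job is handed in when it is done.

```bash
ls; mkdir -p pics
python3 - <<'E'
from plant import robot, eyes, readout
import cv2, numpy as np
print(robot.tips_ahead, readout.get_clock(), readout.get_ee_rot(), readout.get_position())
for n in ("top","scene"):
    p=eyes.camera_params(n); print(n,p["camera_matrix"].round(1).tolist(),p["R"].round(3).tolist(),p["t"].round(3).tolist(), (-p["R"].T@p["t"]).round(3))
    im=eyes.read_camera(n); np.save(f"{n}0.npy",im)
    cv2.imwrite(f"pics/{n}0.png",cv2.resize(im[:,:,::-1],(800,600),interpolation=cv2.INTER_CUBIC))
E
```

```text
pics
plant.py
0.008 0.0 [-0.59910365 -3.08339104  0.0031275 ] [0.24315117 0.60213005 0.2214007 ]
top [[439.4, 0.0, 285.5], [0.0, 439.4, 209.5], [0.0, 0.0, 1.0]] [[-0.01, -1.0, 0.018], [-0.98, 0.006, -0.198], [0.198, -0.02, -0.98]] [-0.016, 0.523, 0.924] [ 3.29e-01 -1.00e-03  1.01e+00]
scene [[395.0, 0.0, 279.4], [0.0, 395.0, 204.8], [0.0, 0.0, 1.0]] [[0.578, -0.815, -0.021], [-0.363, -0.234, -0.902], [0.731, 0.529, -0.431]] [-0.29, 0.225, 0.76] [-0.306 -0.586  0.524]
```

View pics/top0.png

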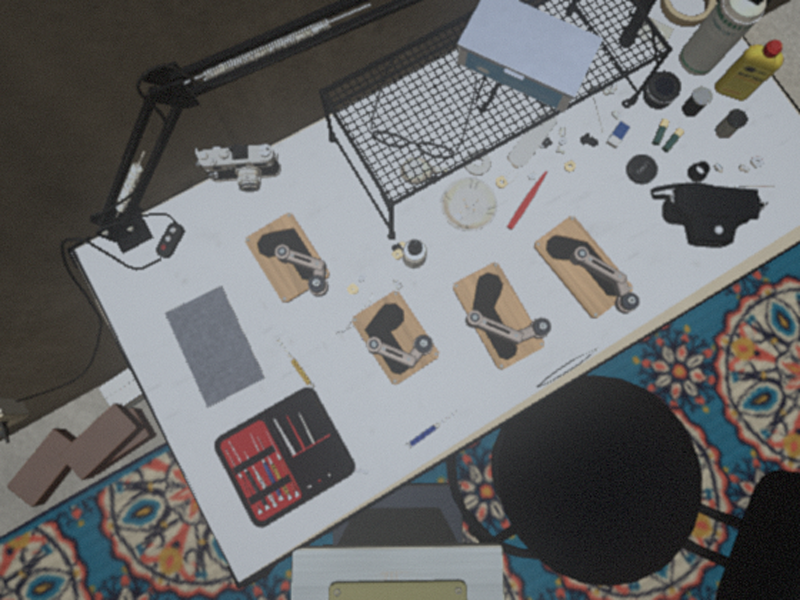

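View pics/scene0.png

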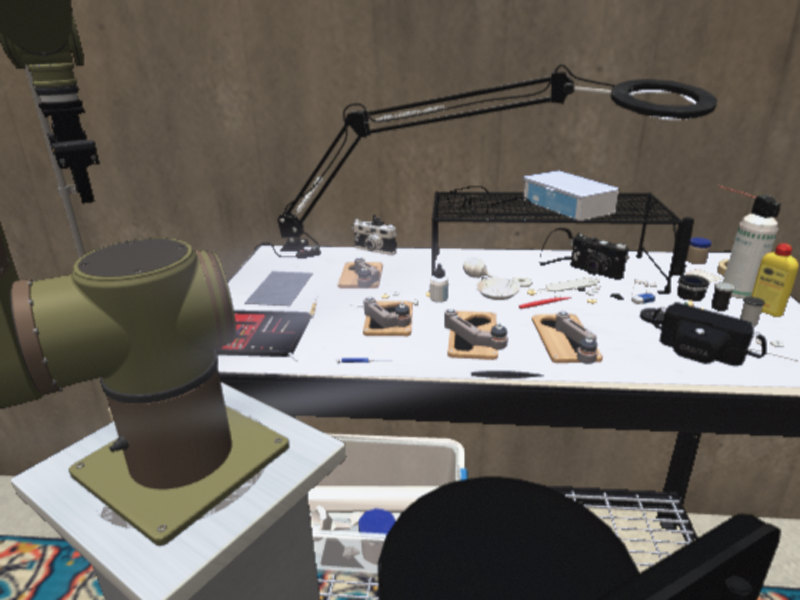

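The top view shows the pad at (214,345), the cradles with the arms across them at (288,257), (397,338), (500,315) and (588,267), the bottle at (413,252) and the shelf behind it. Next I'll take rough positions and wrist views.

```bash
cat > h.py <<'E'
import cv2, numpy as np
from plant import robot, eyes, readout
from scipy.spatial.transform import Rotation as Ro
def ray(p,uv):
    d=np.linalg.inv(p["camera_matrix"])@np.array([uv[0],uv[1],1.]); return -p["R"].T@p["t"], p["R"].T@d
def cast(p,uv,z):
    o,d=ray(p,uv); return o+d*(z-o[2])/d[2]
def proj(p,X):
    c=p["R"]@np.asarray(X)+p["t"]; c=p["camera_matrix"]@c; return c[:2]/c[2]
def down(yaw):  # tool z down, tool x at heading yaw
    c,s=np.cos(yaw),np.sin(yaw); return Ro.from_matrix(np.array([[c,s,0],[s,-c,0],[0,0,-1.]])).as_rotvec()
def tri(rays):
    A=np.zeros((3,3));b=np.zeros(3)
    for o,d in rays:
        d=d/np.linalg.norm(d);P=np.eye(3)-np.outer(d,d);A+=P;b+=P@o
    X=np.linalg.solve(A,b); e=[np.linalg.norm((np.eye(3)-np.outer(d,d)/(d@d))@(X-o)) for o,d in rays]
    return X,max(e)
E
python3 - <<'E'
from h import *
p=eyes.camera_params("top")
for n,u in dict(A=(288,257),B=(397,338),C=(500,315),D=(588,267),pad=(214,345),drop=(413,252),sh1=(391,236),sh2=(330,140)).items(): print(n,cast(p,np.array(u)*.7,0.01).round(3))
w=eyes.camera_params("wrist"); R=Ro.from_rotvec(readout.get_ee_rot()).as_matrix()
print("cam in tool",(R.T@(-w["R"].T@w["t"]-readout.get_position())).round(3),"axes in tool",(R.T@w["R"].T).round(3).tolist(),w["camera_matrix"].round(1).tolist(), "toolx",R[:,0].round(2))
im=cv2.imread("pics/top0.png"); cv2.imwrite("pics/topcrop.png",cv2.resize(cv2.cvtColor(np.load("top0.npy"),cv2.COLOR_RGB2BGR)[140:290,105:465],(800,333),interpolation=cv2.INTER_CUBIC))
E
```

```text
A [0.603 0.175 0.01 ]
B [ 0.468 -0.003  0.01 ]
C [ 0.504 -0.17   0.01 ]
D [ 0.583 -0.319  0.01 ]
pad [0.459 0.288 0.01 ]
drop [ 0.61  -0.031  0.01 ]
sh1 [0.638 0.006 0.01 ]
sh2 [0.809 0.109 0.01 ]
cam in tool [ 0.084 -0.    -0.161] axes in tool [[-0.0, -0.955, -0.295], [1.0, -0.0, 0.001], [-0.001, -0.295, 0.955]] [[356.5, 0.0, 273.1], [0.0, 356.5, 210.9], [0.0, 0.0, 1.0]] toolx [-0.93  0.37  0.  ]
```

View pics/topcrop.png

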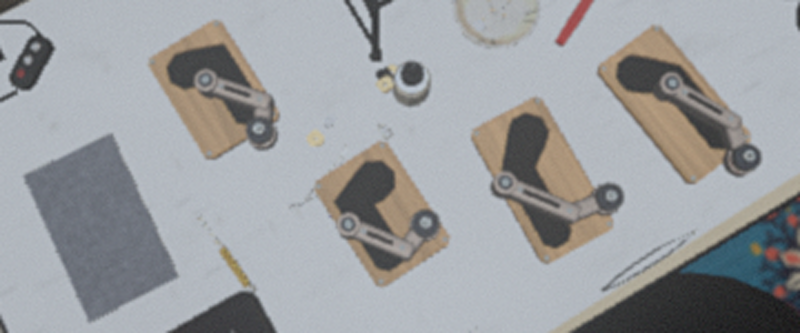

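Run:
```python
from h import *
import pickle
V=[]
for i,y in enumerate((0.15,-0.02,-0.13,-0.3)):
    robot.goto([0.48,y,0.27],down(np.pi)); robot.hold(0.2)
    p=eyes.camera_params("wrist"); im=eyes.read_camera("wrist"); V.append((p,im))
    print(readout.get_clock(), readout.get_joint_pos().round(2))
pickle.dump(V,open("V.pkl","wb"))
for i in (0,2): cv2.imwrite(f"pics/w{i}.png",cv2.resize(V[i][1][:,:,::-1],(800,600),interpolation=cv2.INTER_CUBIC))
```

```text
2.2083 [ 0.2  -0.23  1.91  0.    1.46 -1.37]
3.175 [-0.15 -0.29  1.96  0.    1.47 -1.72]
3.9417 [-0.37 -0.25  1.93  0.    1.46 -1.94]
4.9083 [-0.65 -0.09  1.79  0.    1.44 -2.22]
```

View pics/w0.png

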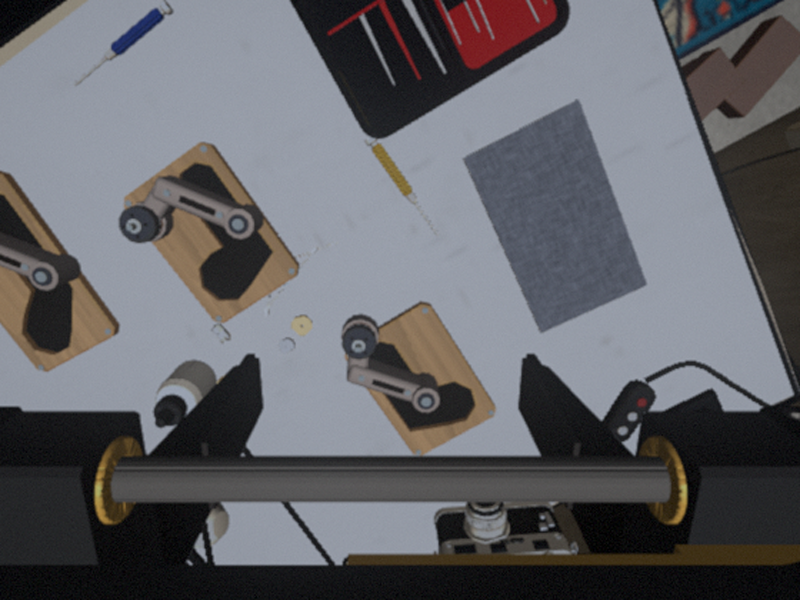

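View pics/w2.png

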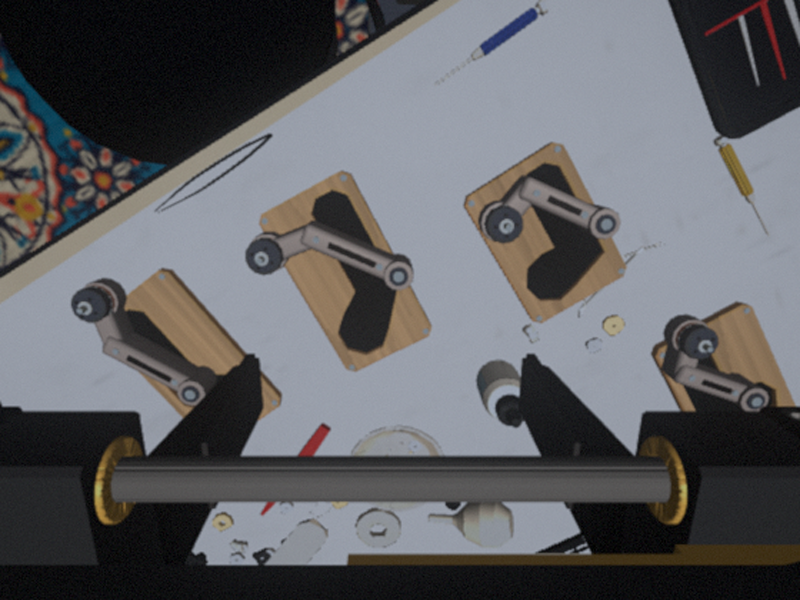

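```bash
cat > det.py <<'E'
from h import *
from scipy import ndimage as ndi
S=4
def blobs(im,rad=None):
    """small bright blobs that are ringed by wood (screws) or by the arm (discs): list of (uv, area px, ringtype)"""
    b=cv2.resize(im,None,fx=S,fy=S,interpolation=cv2.INTER_CUBIC)
    hsv=cv2.cvtColor(b,cv2.COLOR_RGB2HSV).astype(int); H,Sa,Vv=hsv[...,0],hsv[...,1],hsv[...,2]
    wood=(H>5)&(H<25)&(Sa>85)&(Vv>75)
    g=cv2.GaussianBlur(cv2.cvtColor(b,cv2.COLOR_RGB2GRAY),(0,0),2).astype(float)
    th=cv2.morphologyEx(g.astype(np.float32),cv2.MORPH_TOPHAT,cv2.getStructuringElement(cv2.MORPH_ELLIPSE,(71,71)))
    return b,hsv,wood,g,th
E
python3 - <<'E'
from det import *
import pickle
V=pickle.load(open("V.pkl","rb"))
im=V[0][1]
b,hsv,wood,g,th=blobs(im)
o=b[85*S:330*S,75*S:360*S][:, :, ::-1].copy()
m=wood[85*S:330*S,75*S:360*S]
o2=o.copy(); o2[m]=(0,255,0)
cv2.imwrite("pics/c0.png",cv2.resize(np.hstack([o[:560,:640],o2[:560,:640]]),(800,350)))
# color samples (800x600 coords)
for n,(u,v) in dict(knuck=(240,222),ring=(250,222),beam=(190,203),motordot=(134,226),motor=(146,212),wood=(175,250),screw=(207,148),screw2=(293,268),rec=(230,260),table=(300,200),beamA=(390,378)).items():
    x,y=int(u*.7),int(v*.7); print(n,im[y,x],hsv[y*S,x*S])
E
```

```text
knuck [114 122 132] [104  36 134]
ring [132 125 124] [  3  17 134]
beam [32 32 32] [ 0  0 32]
motordot [60 61 60] [60  4 68]
motor [55 58 64] [109  34  60]
wood [141 115  89] [ 15  92 138]
screw [121 118 116] [  0   4 122]
screw2 [126 108  89] [ 15  79 126]
rec [31 32 32] [60  8 34]
table [151 157 167] [111  24 168]
beamA [102  96  96] [ 0 16 97]
```

View pics/c0.png

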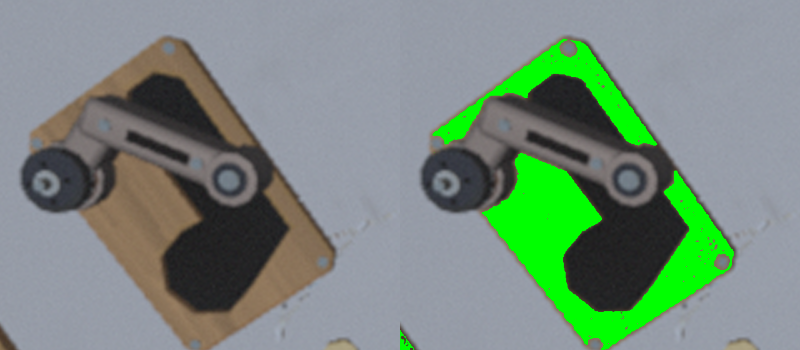

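```bash
cat > det.py <<'E'
from h import *
S=4
def blobs(im):
    b=cv2.GaussianBlur(cv2.resize(im,None,fx=S,fy=S,interpolation=cv2.INTER_CUBIC),(0,0),1.5)
    R,G,B=[b[...,i].astype(int) for i in range(3)]
    hsv=cv2.cvtColor(b,cv2.COLOR_RGB2HSV); Vv=hsv[...,2].astype(int)
    wood=(R-B>25)&(Vv>70); dark=Vv<75; warm=(R-B>=0)&(R-B<22)&(Vv>=75)
    m=((B-R>-2)&(Vv>85)).astype(np.uint8)
    n,lab,st,c=cv2.connectedComponentsWithStats(m,connectivity=4); out=[]
    for i in range(1,n):
        x,y,w,h,a=st[i]
        if not(30<a<1500) or max(w,h)>2.2*min(w,h) or a<.5*w*h: continue
        k=np.zeros((h+40,w+40),np.uint8)
        y0,x0=y-20,x-20
        if y0<0 or x0<0 or y0+h+40>m.shape[0] or x0+w+40>m.shape[1]: continue
        s=np.s_[y0:y0+h+40,x0:x0+w+40]; k=(lab[s]==i).astype(np.uint8)
        e=lambda r:cv2.dilate(k,cv2.getStructuringElement(cv2.MORPH_ELLIPSE,(2*r+1,)*2))
        ring=(e(14)-e(5))>0
        f=[(q[s]&ring).sum()/ring.sum() for q in (wood,warm,dark)]
        t="S" if f[0]>.3 else "K" if f[1]>.6 and a>200 else "M" if f[2]>.75 else None
        if t: out.append((t,(c[i]+.5)/S-.5,a,np.round(f,2)))
    return out
E
python3 - <<'E'
from det import *
import pickle
V=pickle.load(open("V.pkl","rb"))
Z=dict(S=.012,K=.042,M=.058)
for i,(p,im) in enumerate(V):
    print(i)
    for t,c,a,f in sorted(blobs(im),key=lambda q:q[0]):
        X=cast(p,c,Z[t])
        if .38<X[0]<.7 and -.45<X[1]<.25: print(t,c.round(1),a,f,X.round(4)[:2])
E
```

```text
0
K [116.1 134.7] 451 [0. 1. 0.] [ 0.431  -0.0173]
K [152.9 149.9] 426 [0.   0.89 0.11] [0.4472 0.0205]
K [ 16.8 186.6] 420 [0.   0.87 0.12] [ 0.488  -0.1356]
K [252.6 264.5] 345 [0.   0.88 0.  ] [0.5836 0.1264]
K [284.9 274.7] 338 [0.   0.84 0.16] [0.5971 0.1652]
K [297.9 281. ] 707 [0.   0.73 0.15] [0.6056 0.1812]
M [250.4 241.9] 1290 [0. 0. 1.] [0.5479 0.1254]
M [169.5 317.9] 85 [0. 0. 1.] [0.6467 0.026 ]
S [142.  103.8] 202 [0.84 0.09 0.  ] [0.3995 0.0034]
S [203.6 189.3] 146 [0.85 0.09 0.  ] [0.4984 0.0671]
S [297.1 216.9] 143 [0.96 0.02 0.  ] [0.5334 0.1807]
S [ 75.  231.6] 134 [0.95 0.04 0.  ] [ 0.5529 -0.0971]
S [343.3 288.5] 109 [0.6  0.11 0.  ] [0.6328 0.2438]
1
K [273.1 134.6] 409 [0. 1. 0.] [ 0.431  -0.0184]
K [307.9 150. ] 404 [0.   0.88 0.12] [0.4473 0.0195]
K [121.1 167.4] 416 [0. 1. 0.] [ 0.4668 -0.1856]
K [167.  186.3] 418 [0.   0.89 0.11] [ 0.4881 -0.1369]
K [ 30.3 267.3] 335 [0.15 0.72 0.11] [ 0.588  -0.3094]
K [423.8 274.8] 331 [0.   0.72 0.28] [0.5973 0.1645]
M [ 81.2 180.6] 1407 [0.   0.   0.88] [ 0.4783 -0.2231]
M [397.4 242. ] 1161 [0. 0. 1.] [0.5481 0.1219]
M
[... 2083 characters left out ...]
]
K [223.4 245.7] 338 [0.03 0.95 0.  ] [ 0.5602 -0.3566]
K [261.8 267.2] 332 [0.  0.9 0.1] [ 0.588  -0.3115]
K [273.6 276.1] 1378 [0.   0.89 0.11] [ 0.5999 -0.2972]
M [206.7 119.2] 306 [0.   0.03 0.8 ] [ 0.4147 -0.3657]
S [540. 104.] 205 [0.7  0.12 0.  ] [0.3996 0.003 ]
S [387.7 124.1] 182 [0.76 0.1  0.  ] [ 0.4221 -0.1668]
S [142.  136.6] 299 [0.34 0.08 0.53] [ 0.4367 -0.4498]
S [475.2 141.9] 163 [1. 0. 0.] [ 0.442  -0.0631]
S [329.  154.2] 160 [0.94 0.04 0.  ] [ 0.4566 -0.2325]
S [252.5 193.2] 144 [0.98 0.01 0.  ] [ 0.504 -0.323]
S [512.9 222.5] 125 [0.64 0.13 0.  ] [0.541  0.0009]
S [205.2 227.2] 114 [0.55 0.21 0.02] [ 0.5479 -0.3827]
S [320.7 281.3] 103 [0.65 0.11 0.  ] [ 0.6232 -0.2352]
```

```bash
sed -i 's/a<1500/a<2600/; s/f\[1\]>.6 and a>200/f[1]+f[2]>.8 and f[1]>.25 and a>200/' det.py
cat > meas.py <<'E'
from det import *
Z=dict(S=.012,K=.042,M=.058)
def points(V,lim=(.38,.72,-.45,.35),tol=.006):
    cl=[]
    for i,(p,im) in enumerate(V):
        for t,c,a,f in blobs(im):
            X=cast(p,c,Z[t])
            if not(lim[0]<X[0]<lim[1] and lim[2]<X[1]<lim[3]): continue
            for q in cl:
                if q[0]==t and np.hypot(*(q[1]-X)[:2])<tol and i not in q[3]: q[2].append(ray(p,c)); q[3].append(i); q[4].append(a); break
            else: cl.append([t,X,[ray(p,c)],[i],[a]])
    return [(q[0],*tri(q[2]),len(q[2]),int(np.mean(q[4]))) for q in cl if len(q[2])>1]
E
python3 - <<'E'
from meas import *
import pickle
for t,X,e,n,a in sorted(points(pickle.load(open("V.pkl","rb"))),key=lambda q:(q[0],q[1][1])): print(t,(X*1000).round(1),"res",round(e*1000,1),n,a)
E
```

```text
K [ 561.2 -356.9   39.5] res 0.1 2 343
K [ 589.4 -311.6   39.2] res 0.0 3 341
K [ 597.9 -297.2   45.4] res 0.2 3 924
K [ 467.2 -186.6   39.7] res 0.1 3 389
K [ 488.7 -137.6   39.5] res 0.1 4 405
K [431.2 -18.3  39.9] res 0.1 4 425
K [447.6  19.7  39.7] res 0.1 3 425
K [584.5 126.5  40.1] res 0.5 3 315
K [598.1 165.3  40.4] res 0.2 3 337
K [603.5 180.9  46. ] res 0.1 3 683
M [ 479.9 -227.3   50.4] res 0.0 2 1468
M [454.7 -41.8  49.9] res 0.1 3 1571
M [551.1 124.9  50.8] res 0.3 3 1234
S [ 504.1 -323.1   11.1] res 0.1 3 141
S [ 623.4 -235.2   11.3] res 0.1 3 103
S [ 456.8 -232.4   11.4] res 0.1 3 151
S [ 422.1 -166.6   11.4] res 0.0 3 182
S [553.3 -97.6  11.1] res 0.0 3 126
S [442.1 -62.9  11.6] res 0.1 3 164
S [541.    0.9  11.9] res 0.1 3 130
S [399.6   3.2  11.6] res 0.1 4 201
S [498.5  67.   11.6] res 0.0 2 147
S [533.6 180.7  11.6] res 0.1 3 137
```

The wrist views agree to 0.5 mm. Block tops are at 11–12 mm and beam tops at 40 mm, as stated, and the screws and motor offsets match the drawings. Next I'll fit poses with residual checks and measure the pad.

```bash
cat > poses.py <<'E'
from meas import *
import pickle, json
V=pickle.load(open("V.pkl","rb")); P=points(V)
def fit(loc,w):  # planar rigid fit: returns x,y,heading(rad),max residual
    loc,w=np.array(loc)/1000.,np.array(w)[:,:2]; a,b=loc.mean(0),w.mean(0)
    H=(loc-a).T@(w-b); th=np.arctan2(H[0,1]-H[1,0],H[0,0]+H[1,1]); R=np.array([[np.cos(th),-np.sin(th)],[np.sin(th),np.cos(th)]])
    t=b-R@a; return [*t,th,np.linalg.norm(loc@R.T+t-w,axis=1).max()]
def near(t,xy):
    q=min((q for q in P if q[0]==t),key=lambda q:np.hypot(*(q[1][:2]-xy))); assert np.hypot(*(q[1][:2]-xy))<.006,(t,xy); return q[1]
g=lambda t,*L:[near(t,np.array(l)/1000) for l in L]
arms=dict(
 FL=fit([(24,0),(-29,0),(56,28)],g("K",(467,-187),(489,-138))+g("M",(480,-227))),
 FR=fit([(24,0),(-29,0)],g("K",(561,-357),(589,-312))),
 RL=fit([(24,0),(-17,0),(36,31)],g("K",(431,-18),(448,20))+g("M",(455,-42))),
 RR=fit([(24,0),(-17,0),(36,-31)],g("K",(584,126),(598,165))+g("M",(551,125))))
# single-view screws on the block-top plane z=.0115
one=lambda *L:[np.array(l) for l in L]
crad=dict(
 FL=fit([(-67,-21),(81,-21),(-67,53)],g("S",(504,-323),(623,-235))[:1]*0+[near("S",np.array((.504,-.323)))]*0+[]) if 0 else None)
E
python3 - <<'E'
import re
s=open("poses.py").read(); s=s[:s.index("# single-view")]
s+='''# block screws; two are only seen in single views: cast on the block-top plane
def one(xy):
    c=[cast(p,c,.0115) for p,im in V for t,c,a,f in blobs(im) if t=="S"]
    c=[x for x in c if np.hypot(*(x[:2]-xy))<.006]; assert c; return np.mean(c,0)
# cradle x axis points to +x+y (away from the robot, leftward); corner order: low-x/right, high-x/right, low-x/left, high-x/left
def crd(L,kind):
    x0,x1,y0,y1=kind; loc=[(x0+6,y0+6),(x1-6,y0+6),(x0+6,y1-6),(x1-6,y1-6)]
    k=[i for i in range(4) if L[i]]; return fit([loc[i] for i in k],[one(np.array(L[i])/1000) for i in k])
crad=dict(
 FL=crd([(548,-383),None,(504,-323),(623,-235)],(-73,87,-27,59)),
 FR=crd([(457,-232),None,(422,-166),(553,-98)],(-73,87,-59,27)),
 RL=crd([(575.5,114.3),None,(533.5,180.5),(632.8,243.8)],(-61,69,-27,63)),
 RR=crd([(442,-63),(541,1),(400,3),(498,67)],(-61,69,-63,27)))
# pad: grey mask, corners of its rectangle, two views
pc=[]
for p,im in V[:2]:
    hs=cv2.cvtColor(cv2.GaussianBlur(im,(0,0),1.5),cv2.COLOR_RGB2HSV); m=((hs[...,2]>70)&(hs[...,2]<135)&(hs[...,1]<70)).astype(np.uint8)
    m=cv2.morphologyEx(m,cv2.MORPH_OPEN,np.ones((7,7)))
    m[300:]=0; cs=cv2.findContours(m,cv2.RETR_EXTERNAL,cv2.CHAIN_APPROX_NONE)[0]
    c=min(cs,key=lambda c:np.hypot(*(cast(p,c.reshape(-1,2).mean(0),.003)[:2]-(.455,.288)))) 
    b=cv2.approxPolyDP(cv2.convexHull(c),8,True).reshape(-1,2).astype(float); pc.append((p,b[np.argsort(b[:,1])]))
'''
open("poses.py","w").write(s)
E
python3 - <<'E'
from poses import *
for n,d in (("arm",arms),("cradle",crad)):
    for k,v in d.items(): print(n,k,[round(x*1000,1) for x in v[:2]],"deg",round(np.degrees(v[2]),1),"res mm",round(v[3]*1000,1))
for p,b in pc: print("pad",[cast(p,c,.003).round(3)[:2].tolist() for c in b])
for c in zip(pc[0][1],pc[1][1]): X,e=tri([ray(pc[i][0],c[i]) for i in (0,1)]); print((X*1000).round(1),round(e*1000,1))
json.dump(dict(arms=arms,crad=crad),open("poses.json","w"))
p=eyes.camera_params("top"); print("shelf edge at .16:",[cast(p,np.array(u)*.7,.16).round(3)[:2].tolist() for u in ((322,95),(391,203),(668,45))])
E
```

```text
arm FL [np.float64(476.9), np.float64(-164.5)] deg -113.8 res mm 0.4
arm FR [np.float64(574.0), np.float64(-336.4)] deg -121.9 res mm 0.2
arm RL [np.float64(440.8), np.float64(3.8)] deg -113.6 res mm 0.3
arm RR [np.float64(592.3), np.float64(149.1)] deg -109.0 res mm 0.3
cradle FL [np.float64(589.5), np.float64(-325.9)] deg 36.4 res mm 0.2
cradle FR [np.float64(491.2), np.float64(-154.0)] deg 27.8 res mm 0.2
cradle RL [np.float64(610.7), np.float64(162.0)] deg 32.5 res mm 0.3
cradle RR [np.float64(457.2), np.float64(15.1)] deg 32.8 res mm 0.3
pad [[0.365, 0.299], [0.406, 0.212], [0.514, 0.371], [0.554, 0.284]]
pad [[0.364, 0.299], [0.406, 0.209], [0.53, 0.342], [0.555, 0.283]]
[364.5 298.7   3.5] 0.7
[406.3 213.   -3.6] 0.1
[548.6 418.7 -88.4] 9.1
[555.6 284.9   0. ] 0.6
shelf edge at .16: [[0.809, 0.105], [0.641, 0.004], [0.892, -0.417]]
```

```bash
cat > mv.py <<'E'
from h import *
import json
Q=json.load(open("poses.json")); A,C=Q["arms"],Q["crad"]; HI=.25
PAD=(.4595,.2915,np.radians(25.8)); OFF=dict(FL=(7,16),FR=(7,-16),RL=(3,17),RR=(3,-17))
def padpose(k):
    x,y,t=PAD; a,b=np.array(OFF[k])/1000; c,s=np.cos(t),np.sin(t); return (x-c*a+s*b,y-s*a-c*b,t)
def pick(pose,under):
    x,y,t=pose[:3]; z=under+.012+robot.tips_ahead
    robot.goto([x,y,HI],down(t+np.pi)); robot.set_gripper(.042)
    robot.servo_line([x,y,z+.04],.3); hit=robot.servo_line([x,y,z],.08,force_limit=10)
    robot.set_gripper(0,30); g=readout.get_finger_gap(); print("pick gap",round(g*1000,1),"hit",hit,"z",readout.get_position()[2].round(4),"t",round(readout.get_clock(),1))
    assert .014<g<.024 and not hit
    robot.servo_line([x,y,z+.03],.12); robot.servo_line([x,y,HI],.3)
def place(pose,under):
    x,y,t=pose[:3]; z=under+.012+robot.tips_ahead
    robot.goto([x,y,HI],down(t+np.pi)); g=readout.get_finger_gap(); assert .014<g<.024
    robot.servo_line([x,y,z+.03],.3); hit=robot.servo_line([x,y,z+.001],.05,force_limit=8)
    print("place hit",hit,"z",(readout.get_position()[2]-z).round(4),"F",readout.get_wrist_force().round(1),"t",round(readout.get_clock(),1))
    if hit and readout.get_position()[2]-z>.004: return False
    robot.set_gripper(.042); robot.servo_line([x,y,z+.05],.15); robot.servo_line([x,y,HI],.35); return True
E
python3 - <<'E'
from mv import *
pick(A["RR"],.012); print(place(padpose("RR"),.003))
pick(A["RL"],.012); ok=place(C["RL"],.004); print(ok)
if ok: robot.goto([.50,.05,.27],down(np.pi)); robot.hold(.2); im=eyes.read_camera("wrist"); cv2.imwrite("pics/chk1.png",cv2.resize(im[:,:,::-1],(800,600)))
E
```

```text
pick gap 18.0 hit False z 0.0324 t 10.1
place hit True z 0.0003 F [ 0.2 -0.5  3.8] t 14.5
True
pick gap 17.9 hit False z 0.0323 t 20.0
place hit True z 0.0003 F [0.8 0.8 3.3] t 24.5
True
```

View pics/chk1.png

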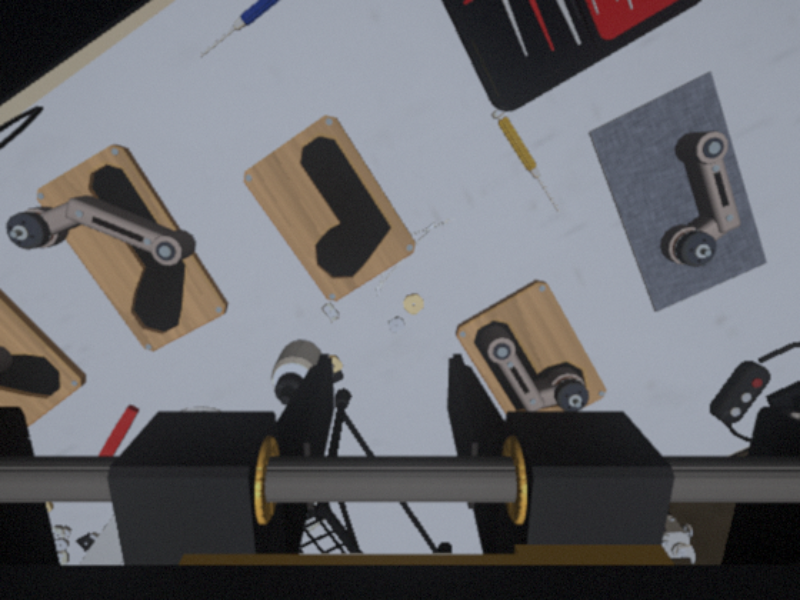

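The rear left arm sits in its recess at (530,370), the rear right arm lies flat on the pad at (705,200), and its cradle at (330,210) is empty. I'll carry on with the remaining moves.

Run:
```python
from mv import *
pick(padpose("RR"),.003); assert place(C["RR"],.004)
pick(A["FL"],.012); assert place(padpose("FL"),.003)
pick(A["FR"],.012); assert place(C["FR"],.004)
pick(padpose("FL"),.003); assert place(C["FL"],.004)
import pickle
V=[]
for y in (-.3,-.13,-.02,.15):
    robot.goto([.45 if y<0 else .5,y,.27],down(np.pi)); robot.hold(.2); p=eyes.camera_params("wrist"); V.append((p,eyes.read_camera("wrist")))
pickle.dump(V,open("V2.pkl","wb")); print(readout.get_clock())
cv2.imwrite("pics/e0.png",cv2.resize(V[1][1][:,:,::-1],(800,600)))
from meas import points
for t,X,e,n,a in sorted(points(V,tol=.01),key=lambda q:(q[0],q[1][1])):
    if t!="S": print(t,(X*1000).round(1),"res",round(e*1000,1),n,a)
for k in C:
    x,y,t=C[k][:3]; f=k[0]=="F"; s=1 if k[1]=="L" else -1
    print(k,"expected",[[round(1000*(x+np.cos(t)*a-np.sin(t)*b),1),round(1000*(y+np.sin(t)*a+np.cos(t)*b),1)] for a,b in ((.024,0),(-.029 if f else -.017,0),(.056 if f else .036,s*(.028 if f else .031)))])
im=eyes.read_camera("scene"); cv2.imwrite("pics/e1.png",cv2.resize(im[160:270,130:450,::-1],(800,275),interpolation=cv2.INTER_CUBIC))
```

```text
pick gap 17.8 hit False z 0.0234 t 30.4
place hit True z 0.0003 F [ 0.1 -0.8  4.8] t 34.2
pick gap 18.0 hit False z 0.0324 t 40.0
place hit True z 0.0003 F [-0.4  0.5  3.4] t 44.2
pick gap 17.5 hit False z 0.0325 t 50.3
place hit True z 0.0004 F [0.9 0.4 4. ] t 55.0
pick gap 17.8 hit False z 0.0234 t 60.5
place hit True z 0.0003 F [0.  0.7 3.9] t 65.3
70.6917
K [ 564.3 -342.9   31.7] res 0.2 3 343
K [ 607.4 -311.4   31.7] res 0.1 2 311
K [ 450.2 -174.9   36.8] res 0.1 2 1581
K [ 465.  -166.9   31.9] res 0.1 3 383
K [ 512.1 -142.    31.8] res 0.0 3 326
K [441.1   5.6  32.4] res 0.1 3 389
K [475.9  28.1  31.8] res 0.1 3 366
K [581.6 144.3  37.4] res 0.0 2 760
K [595.3 153.   32.5] res 0.0 2 341
K [630.3 175.3  32.4] res 0.1 2 289
M [ 553.8 -152.    42.1] res 0.0 2 1275
M [503.1   8.7  41.6] res 0.0 2 1403
FL expected [[np.float64(608.8), np.float64(-311.7)], [np.float64(566.2), np.float64(-343.2)], [np.float64(618.0), np.float64(-270.2)]]
FR expected [[np.float64(512.5), np.float64(-142.8)], [np.float64(465.6), np.float64(-167.6)], [np.float64(553.8), np.float64(-152.6)]]
RL expected [[np.float64(630.9), np.float64(174.9)], [np.float64(596.4), np.float64(152.9)], [np.float64(624.4), np.float64(207.5)]]
RR expected [[np.float64(477.4), np.float64(28.1)], [np.float64(442.9), np.float64(5.8)], [np.float64(504.3), np.float64(8.5)]]
```

View pics/e0.png

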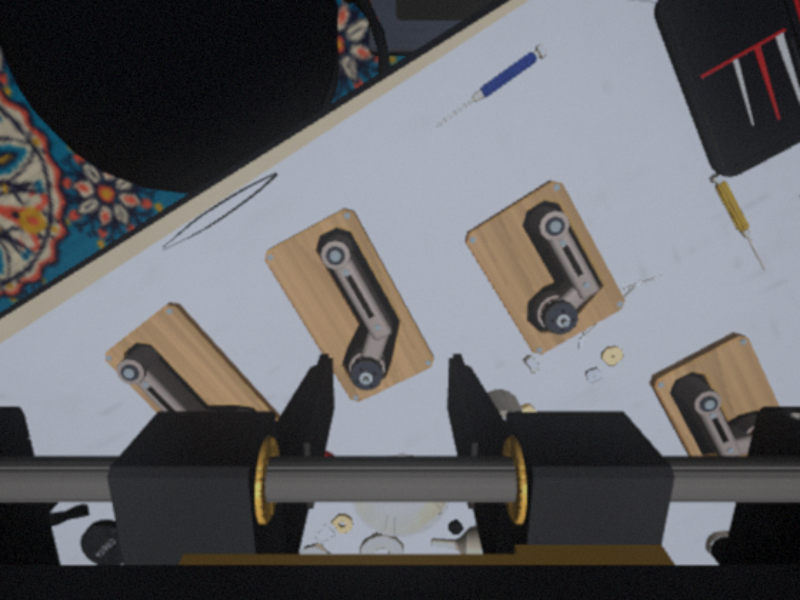

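View pics/e1.png

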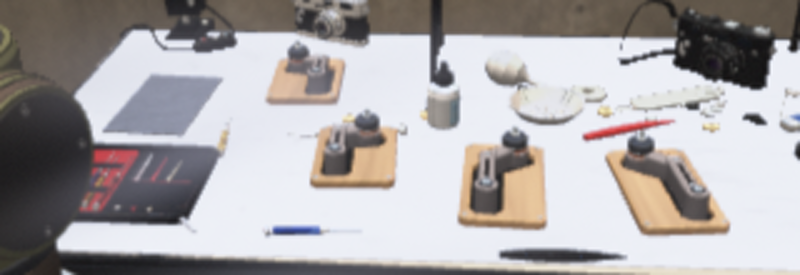

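All four arms sit in their own recesses in the final views: front left at (665,180), front right at (500,175), rear right at (352,145) and rear left at (305,75) in the scene crop. Beam tops measure 32 mm, which means fully down. The bottle still stands at (443,98), the pad is empty, and the robot is clear of everything.

```bash
python3 -c "
from plant import robot, eyes, readout
print(robot.close_job())"
```

```text
the job is handed in; nothing more can be done
None
```

All four arms are right way up and fully down in their own recesses, the bottle was left undisturbed, and the job was handed in at about 71 s of the 144 s allowed.

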